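# Clear the cast panel and hold the loupe at its focal mark

### The arm

A 6-joint arm with a two-finger parallel gripper is mounted at the origin on the work surface. World frame = base frame: x ahead of the robot, y to its left, z up, the work surface at z = 0. Lengths are in m, angles in rad, forces in N, time in s.
With the tool pointing down it reaches from about 0.325 to 0.9 m from the base axis. Payload 6.1 kg.
Tool frame: the origin (TCP) lies at the centre of the arm's flange, where the gripper is bolted on; the fingertips stand 173 mm ahead of it and the grasp point (between the pads) lies 155 mm ahead of it; z points along the fingers, y is the line along which they close (so a half turn about z gives the same grasp; the last joint's range is limited). The gripper opens to 85 mm and grips with 20 to 120 N. Pads are 22 mm wide; open, the fingers measure 114 mm over their backs; the gripper's body (76 mm by 85 mm) begins 54 mm behind the grasp point. The pads swing forward as they close: fully open they stand 13 mm farther back than shut.
Start: joints at [1.027, 0.22, 1.526, -0, 1.395, -0.126], TCP at [0.254, 0.571, 0.405] pointing down, gripper open.
Joint ranges: [-2.98, 2.98], [-0.91, 2.08], [0.09, 2.57], [-1.24, 4.39], [0.2, 2.65], [-2.68, 2.68]. Speed limits (rad/s): [2.57, 2.57, 3.01, 3.14, 3.14, 3.14].

### API

Orientations are given as a unit quaternion [x, y, z, w].
In Python, from rig import env, cams gives the robot as it stands.
- The arm moves only by the tool move_arm, never from a script. Its argument "targets" is a list of rows, each an object with "delta_pos": the shift along the tool's x, y, z in mm, a list of three; "twist": the turn about the tool's z in rad. In form: [{"delta_pos": [dx, dy, dz], "twist": twist}, ...]. A call has exactly 10 rows; each row is the pose to reach, as a shift and turn from the pose commanded when the call began, along the tool's axes at that moment; what a row does not reach only later rows make up. A row lasts 1/12 s, in which the tool goes at most 41.7 mm and 7.16 degrees, less where a joint would pass 70% of its speed; a pose out of reach is approached as far as the arm can. A call with a gripper value outside its range is refused whole. "grip" is the opening, from -1 (shut) to 1 (fully open), set as the call begins (left out, the last holds). The fingers move at their own pace and stop on an object; "squeeze" is the grip in N (left out, the last holds). Time passes only in rows, so rows that repeat a pose let the fingers close, or fill a call up. It gives the time, the measured TCP pose, the force, the opening and the grip force at its end, in the units of the state.
- env.get_obs(): the state, without advancing time (a new reading comes with each control period).
- cams.get_image(name): name is "scene" or "top" or "wrist"; returns the picture (400x640x3 uint8, red, green, blue); there is no depth.
- cams.get_calibration(name): a dict with "fx", "fy", "cx", "cy" (pixels), "world_from_camera" (4x4, takes a point from camera to world coordinates); the wrist camera has in their place "tool_from_camera" (4x4, takes a point from camera to tool coordinates, whose origin is the TCP and whose axes are the flange's). Camera axes: x right, y down, z forward; pixel columns grow to the right and rows downward; lengths in m; the calibration is good to about 2 mm. A picture is of the moment at which its call begins: read the wrist's pose just before it. get_calibration takes no time and is no camera call.
- env.job_done(): hands the job in; it is judged then, once.
Trained networks look in the newest picture that a camera, given by its name, has taken for a name from the list of things; names that differ only in an ending like _2 or _b are one class to them, and where a whole thing is asked for, a point or a joint stands for the part that bears it (a point fixed in the world has none). Each returns a list of dicts, best first, with "score" (0 to 1); they miss things now and then, are a little off and sometimes report something else, mostly with a low value. They report only what shows in the picture. A call takes as long as a camera call.
- cams.masks_of(camera, target): "mask" (400x640 bool, what is visible of it) and "xy" ([column, row] in pixels, amid what is visible of it).
The state is a dict: "t": time; "q": joint angles; "joint_vel": joint speeds; "joint_torque": joint torques, N m; "tcp_pos": TCP position; "tool_rot": TCP orientation; "wrist_force": force on the tool from outside, world axes, zero at the start; "ft_torque": the same for the moment, N m; "opening": finger opening in m; "grasp_force": force on a finger pad.
Only numpy, scipy, OpenCV 4.12 (cv2) and the standard library are available. Lean on these libraries where they do the work, as an engineer would, in place of code of your own. Each camera call takes 0.05 s, during which the arm holds its last target. There are 200 camera calls.

### The job

Clear the two pieces of debris (a wood offcut and a brass sprue stub) off the cast panel into the open scrap box. Then pick up the loupe and finish holding it over the panel for inspection: lens centred over the middle of the rosette, level, and at the height shown by the pointer on the gauge post; the program ends while the gripper still holds it there, steady. Do not let the loupe touch the panel, its block or the gauge, and leave the pointer's setting and the hammer, figure and tin as they are.

Things in the scene. Friction and masses are not known exactly. Their poses are not given: they have to be found in the camera images.
- block: Fixed pale wooden work block, 220 x 165 x 35 mm (x, y, z) on the 3 mm bench mat; origin at the centre of its underside. On it a dark bronze panel 110 x 140 x 10 mm centred at x = -20 mm (its top 45 mm above the origin) and a steel gauge post, 9 mm across, at x = +90 mm, rising to 175 mm above the origin, on the side away from the robot.
- panel_centre (a point): Centre of the rosette, on the panel's top face (block frame x = -20, y = 0, z = 45 mm). Axes as the block.
- pointer_tip (a point): Tip of a flat steel pointer, 4 mm thick, on a collar (22 mm across, 14 mm high) on the gauge post. It points from the post at the panel's centre and ends 75 mm short of it. Its mid-plane, at this point's height, marks where the lens's mid-plane belongs: 55 to 100 mm above the panel. Held by friction; slides if pushed with over 6 N. Axes as the block.
- loupe: Loupe lying flat on the mat, about 90 g, 16 mm thick all over: dark wooden handle 115 mm long, 16 mm wide (x = -70 to +45 mm), short neck, steel ring 68 mm across with a clear lens (centre x = +85 mm). Origin on the underside below the grip point, near the centre of mass; x points along the handle to the lens, z up. Grip across the handle.
- loupe_grip (a point): Grip point of the loupe, middle of the handle's cross-section, 8 mm above the origin.
- loupe_lens (a point): Centre of the lens and ring (loupe frame x = 85, y = 0, z = 8 mm), in the loupe's mid-plane.
- wood_offcut: Pale wooden offcut, 18 x 36 x 16 mm (x, y, z), 15 g, lying on the panel; origin at the centre of its underside. To be put in the scrap box.
- sprue_stub: T-shaped brass sprue stub, 15 x 34 x 15 mm (x, y, z), widened to 22 mm in x near one end (y = 9 to 17 mm), 35 to 70 g, lying on the panel; origin at the centre of the underside of the 34 mm bar. To be put in the scrap box.
- bin: Open aluminium scrap box fixed to the mat, 150 x 130 x 70 mm (x, y, z), walls and floor 3 mm; origin at the centre of its underside. It stands to the left or right of the block, the loupe on the other side.
- hammer: Hammer lying on the bench beyond the block, handle along world y, head towards -y. Bystander: leave alone. Origin on its underside.
- figure: Small brass cast figure, 68 mm across, 105 mm high, beyond the block. Bystander: leave alone. Origin at the centre of its underside.
- wax_tin: Steel tin, 56 mm across, 40 mm high, near the robot, to its left. Bystander: leave alone. Origin at the centre of its underside.

How it is judged:
On the way, in this order (a step that is already met when the one before it is completed fails the run):
1. both pieces of debris lie in the scrap box, released (x of wood_offcut in the frame of bin between -0.07 and 0.07 m and y of wood_offcut in the frame of bin between -0.06 and 0.06 m and z of wood_offcut in the frame of bin between -0.005 and 0.05 m and contact force between each of wood_offcut, sprue_stub and the fingers below 0.1 N and x of sprue_stub in the frame of bin between -0.07 and 0.07 m and y of sprue_stub in the frame of bin between -0.06 and 0.06 m and z of sprue_stub in the frame of bin between -0.005 and 0.05 m), for 0.2 s.
2. the loupe is held level over the rosette at the pointer's height (horizontal distance between loupe_lens and panel_centre below 0.012 m and z of loupe_lens in the frame of pointer_tip between -0.006 and 0.006 m and angle between the z axis of loupe and the z axis of block, either way round below 0.1 rad and linear speed of loupe below 0.02 m/s and contact force between loupe and the fingers above 1 N and contact force between loupe and block below 0.2 N), for 0.3 s.
At the end, for the whole second after the job is handed in: Both pieces of debris lie released in the scrap box (below its rim). The loupe is held by the fingers and by nothing else, still, its lens centre within 12 mm horizontally of the rosette's centre and within 6 mm of the pointer's height, level within 0.1 rad (all of step 1 and all of step 2); the arm keeps its last pose, push and grip.
It fails at once if the loupe strikes the panel, block or gauge (contact force between loupe and block above 1 N).
It fails at once if the pointer's setting is changed by more than 4 mm (distance of pointer_tip from where it was at the start of the episode above 0.004 m).
It fails at once if the hammer is shifted by more than 30 mm (distance of hammer from where it was at the start of the episode above 0.03 m).
It fails at once if the brass figure is shifted by more than 30 mm (distance of figure from where it was at the start of the episode above 0.03 m).
It fails at once if the tin is shifted by more than 30 mm (distance of wax_tin from where it was at the start of the episode above 0.03 m).
It also fails if it takes over 64 s, if anything falls off the work surface, if the arm or the gripper's body presses on something with over 40 N, if the wrist force passes 120 N, or if a joint passes its speed limit or range.

## Working session

There is one attempt and no reset: what is moved stays moved. The work goes in short steps, Python scripts to look and compute and a tool call to move; the robot and the scene stay as the last step left them, time stands still between calls to the robot, and variables do not carry over. Pictures are saved under pics/ and viewed, at most 10 in all, crops included, and the job is handed in when it is done.

Besides the shell and the picture viewer there is one more tool, called after ">>>" in YAML: its name, and indented under it one key for each argument. move_arm: Moves the arm, as the interface text tells. Its arguments: {"type":"object","properties":{"targets":{"type":"array"},"grip":{"type":"number"},"squeeze":{"type":"number"}},"required":["targets"]}

```bash
ls; mkdir -p pics
cat > h.py <<'E'
import numpy as np, cv2
from scipy.spatial.transform import Rotation as R
from rig import env, cams
def cam(name):
    c=cams.get_calibration(name); K=np.array([[c['fx'],0,c['cx']],[0,c['fy'],c['cy']],[0,0,1]])
    if 'world_from_camera' in c: T=np.array(c['world_from_camera'])
    else:
        o=env.get_obs(); W=np.eye(4); W[:3,:3]=R.from_quat(o['tool_rot']).as_matrix(); W[:3,3]=o['tcp_pos']
        T=W@np.array(c['tool_from_camera'])
    return K,T
def ray(C,uv):
    K,T=C; d=T[:3,:3]@np.linalg.solve(K,[uv[0],uv[1],1.]); return T[:3,3],d/np.linalg.norm(d)
def atz(C,uv,z):
    o,d=ray(C,uv); return o+d*(z-o[2])/d[2]
def tri(r1,r2):
    (o1,d1),(o2,d2)=r1,r2
    s=np.linalg.lstsq(np.c_[d1,-d2],o2-o1,rcond=None)[0]
    a,b=o1+s[0]*d1,o2+s[1]*d2; return (a+b)/2,np.linalg.norm(a-b)
def proj(C,p):
    K,T=C; q=K@(T[:3,:3].T@(np.asarray(p)-T[:3,3])); return q[:2]/q[2]
def save(name,img): cv2.imwrite('pics/'+name,img[:,:,::-1])
E
python3 - <<'E'
from h import *
print(env.get_obs())
ims={n:cams.get_image(n) for n in('scene','top')}
for n in ims: save(n+'0.png',ims[n])
for n in ims:
    C=cam(n); print(n,C[1].round(3).tolist(),C[0][0,0])
    for t in ['block','panel_centre','pointer_tip','loupe','loupe_grip','loupe_lens','wood_offcut','sprue_stub','bin','wax_tin','figure','hammer']:
        for m in cams.masks_of(n,t)[:2]:
            mk=np.array(m['mask']).astype(np.uint8); r=cv2.minAreaRect(cv2.findNonZero(mk)) if mk.any() else None
            print(n,t,round(m['score'],2),np.round(m['xy'],1),mk.sum(),r)
E
```

```text
pics
{'t': 0.0, 'q': array([ 1.02692096e+00,  2.21237439e-01,  1.52764057e+00,  2.46386482e-05,
        1.39469705e+00, -1.26107222e-01]), 'joint_vel': array([-1.95366553e-03, -8.27829744e-04, -6.89487260e-04,  1.92909001e-03,
        1.01331675e-05,  2.29215570e-03]), 'joint_torque': array([ 2.80895747e-04, -4.96898425e+01, -3.89397848e+01, -1.64557209e-04,
        1.12005486e-02, -3.49693471e-05]), 'tcp_pos': array([0.25343551, 0.5710072 , 0.40357631]), 'tool_rot': array([ 2.07370379e-01,  9.78262001e-01, -9.32117219e-04, -3.37321000e-04]), 'wrist_force': array([-0.10652684,  0.14250165,  0.09551384]), 'ft_torque': array([-0.04885333,  0.0598315 , -0.00996106]), 'grasp_force': 0.0, 'opening': 0.08532281488890084}
scene [[0.278, 0.61, -0.742, 1.208], [0.961, -0.177, 0.214, -0.158], [-0.001, -0.772, -0.635, 0.66], [0.0, 0.0, 0.0, 1.0]] 415.9072304085057
scene block 0.75 [271.1 214.1] 156 ((275.0670471191406, 212.60365295410156), (10.270133018493652, 15.902141571044922), 83.6598129272461)
scene block 0.62 [292.9 235.9] 5794 ((292.90704345703125, 233.39617919921875), (80.0204086303711,
[... 2187 characters left out ...]
062), 28.767648696899414)
top loupe_lens 0.92 [215.9 225.7] 867 ((204.50001525878906, 231.50001525878906), (25.455841064453125, 72.12489318847656), 45.0)
top loupe_lens 0.56 [344.4 177.8] 78 ((345.9520263671875, 177.2639923095703), (6.439876556396484, 13.953065872192383), 10.304845809936523)
top sprue_stub 0.52 [345.3 178.9] 61 ((345.92681884765625, 177.15853881835938), (5.411145210266113, 13.803942680358887), 6.340191841125488)
top wax_tin 0.95 [253.7 281.9] 357 ((253.0, 278.5), (21.0, 20.0), 90.0)
top figure 0.97 [260.2 135.1] 517 ((262.0000305175781, 133.50001525878906), (24.748737335205078, 24.748737335205078), 45.0)
top hammer 0.65 [396.  126.8] 1075 ((384.5, 129.0), (32.0, 97.0), 90.0)
```

Run:
```python
import cv2,numpy as np
a=cv2.imread('pics/top0.png')[90:310,150:510]; b=cv2.imread('pics/scene0.png')[150:350,130:460]
cv2.imwrite('pics/top0c.png',cv2.resize(a,(792,484),interpolation=cv2.INTER_CUBIC))
cv2.imwrite('pics/scene0c.png',cv2.resize(b,(792,480),interpolation=cv2.INTER_CUBIC))
```

```text
(no output)
```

View pics/top0c.png

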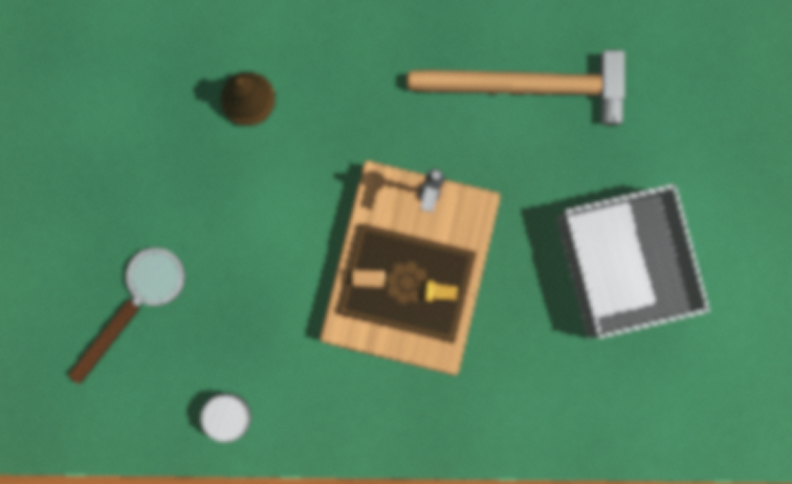

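View pics/scene0c.png

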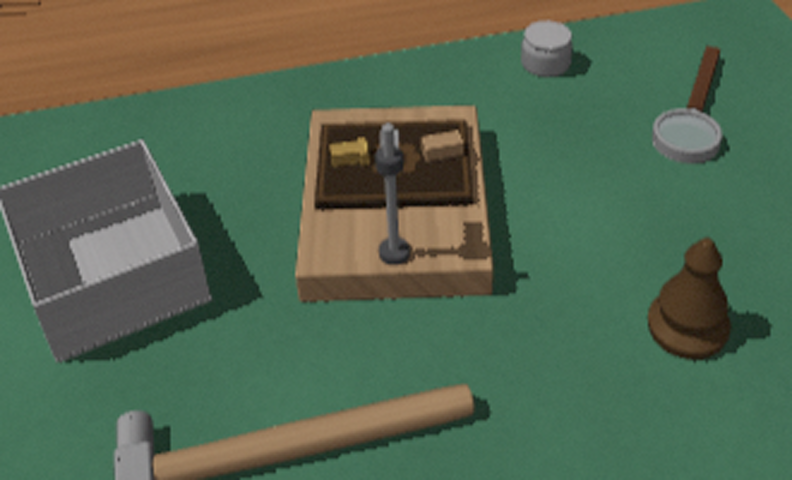

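The top picture shows the block rotated about 13°, with the offcut at crop (369,278) and the sprue at (441,291). The bin is on the right at (637,262). The loupe is on the left, with its lens at (155,276) and handle end at (76,378). The scene view agrees.

Run:
```python
from h import *
T=cam('top');S=cam('scene')
t=lambda x,y:(150+x/2.2,90+y/2.2)
s=lambda x,y:(130+x/2.4,150+y/2.4)
print('block corners')
A=[t(368,162),t(500,192),t(458,374),t(322,342)];B=[s(476,106),s(312,108),s(299,277),s(491,278)]
# same order: far-left, far-right, near-right, near-left  (scene looks from the far side)
B=[s(491,278),s(299,277),s(312,108),s(476,106)]
P=[]
for a,b in zip(A,B):
    p,e=tri(ray(T,a),ray(S,b)); print(p.round(3),round(e,4),atz(T,a,.038).round(3)); P.append(atz(T,a,.038))
P=np.array(P);print('centre',P.mean(0)); xa=(P[0]+P[1]-P[2]-P[3]);print('yaw',np.degrees(np.arctan2(xa[1],xa[0])), np.linalg.norm(xa)/2)
for n,a,b in [('offcut',t(369,278),s(442,146)),('sprue',t(441,291),s(349,152)),('lens',t(155,276),s(688,133)),('hend',t(76,380),s(711,50)),('bin rim fl',t(567,210),s(192,240)),('bin rim fr',t(674,187),s(37,302)),('bin rim nr',t(707,310),s(3,187)),('bin rim nl',t(600,336),s(143,143)),('ptr',t(429,208),s(390,130)),('tin',t(224,418),s(548,40)),('fig',t(247,98),s(706,242))]:
    p,e=tri(ray(T,a),ray(S,b)); print(n,p.round(3),round(e,4))
print('offcut z.062',atz(T,t(369,278),.064),'sprue',atz(T,t(441,291),.063))
print(np.array(cams.get_calibration('wrist')['tool_from_camera']).round(3),cams.get_calibration('wrist')['fx'])
```

```text
block corners
[0.675 0.029 0.024] 0.0038 [0.672 0.028 0.038]
[ 0.639 -0.127  0.035] 0.0049 [ 0.638 -0.129  0.038]
[ 0.424 -0.077  0.038] 0.0043 [ 0.424 -0.079  0.038]
[0.46  0.082 0.032] 0.0055 [0.459 0.079 0.038]
centre [ 0.54841027 -0.02536849  0.038     ]
yaw -13.299452423663288 0.21920884578191513
offcut [0.534 0.027 0.054] 0.0035
sprue [ 0.52  -0.057  0.055] 0.0022
lens [0.537 0.283 0.012] 0.0037
hend [0.413 0.373 0.011] 0.004
bin rim fl [ 0.613 -0.202  0.075] 0.0015
bin rim fr [ 0.641 -0.324  0.071] 0.0034
bin rim nr [ 0.5   -0.357  0.072] 0.0065
bin rim nl [ 0.469 -0.237  0.068] 0.0032
ptr [ 0.605 -0.037  0.146] 0.0049
tin [0.371 0.194 0.032] 0.0033
fig [0.741 0.175 0.091] 0.0182
offcut z.062 [0.53307899 0.02507019 0.064     ] sprue [ 0.5190002  -0.05780407  0.063     ]
[[-0.001 -0.955 -0.298  0.076]
 [ 1.    -0.    -0.001 -0.001]
 [ 0.001 -0.298  0.955  0.032]
 [ 0.     0.     0.     1.   ]] 306.3511068152099
```

```bash
cat >> h.py <<'E'
def go(p,yang=None):
    "delta in tool axes (mm), twist so that tool y lies at world angle yang (deg, mod 180)"
    o=env.get_obs(); M=R.from_quat(o['tool_rot']).as_matrix()
    d=M.T@(np.asarray(p)-o['tcp_pos'])*1000
    a=np.degrees(np.arctan2(M[1,1],M[0,1])); tw=0
    if yang is not None: tw=np.radians((a-yang+90)%180-90)
    print('t',round(o['t'],2),'tcp',o['tcp_pos'].round(4),'yang',round(a,1),'delta',d.round(1),'twist',round(tw,3),'open',round(o['opening'],4),'q6',o['q'][5].round(2))
E
python3 - <<'E'
from h import *
go([.515,-.02,.37],80)
E
```

```text
t 1.3 tcp [0.2536 0.5712 0.4047] yang 66.1 delta [-478.8 -434.3   34.7] twist -0.243 open 0.0854 q6 -0.13
```

>>> move_arm:
  targets:
    - {"delta_pos":[-479,-434,35],"twist":-0.243}
    - {"delta_pos":[-479,-434,35],"twist":-0.243}
    - {"delta_pos":[-479,-434,35],"twist":-0.243}
    - {"delta_pos":[-479,-434,35],"twist":-0.243}
    - {"delta_pos":[-479,-434,35],"twist":-0.243}
    - {"delta_pos":[-479,-434,35],"twist":-0.243}
    - {"delta_pos":[-479,-434,35],"twist":-0.243}
    - {"delta_pos":[-479,-434,35],"twist":-0.243}
    - {"delta_pos":[-479,-434,35],"twist":-0.243}
    - {"delta_pos":[-479,-434,35],"twist":-0.243}
  grip: 1

```text
t: 2.13
tcp_pos: [0.4223, 0.1889, 0.3825]
tool_rot: [0.087, 0.996, 0.0, 0.001]
wrist_force: [0.1, 0.2, -0.1]
opening: 0.0852
grasp_force: 0.0
```

Run:
```python
from h import *
go([.515,-.02,.37],80)
```

```text
t 2.13 tcp [0.4223 0.1889 0.3825] yang 80.0 delta [-127.5 -189.7   12.5] twist -0.0 open 0.0852 q6 -1.15
```

>>> move_arm:
  targets:
    - {"delta_pos":[-127,-190,12],"twist":0}
    - {"delta_pos":[-127,-190,12],"twist":0}
    - {"delta_pos":[-127,-190,12],"twist":0}
    - {"delta_pos":[-127,-190,12],"twist":0}
    - {"delta_pos":[-127,-190,12],"twist":0}
    - {"delta_pos":[-127,-190,12],"twist":0}
    - {"delta_pos":[-127,-190,12],"twist":0}
    - {"delta_pos":[-127,-190,12],"twist":0}
    - {"delta_pos":[-127,-190,12],"twist":0}
    - {"delta_pos":[-127,-190,12],"twist":0}

```text
t: 2.97
tcp_pos: [0.5137, -0.0173, 0.3702]
tool_rot: [0.087, 0.996, 0.0, -0.0]
wrist_force: [0.0, 0.5, 0.4]
opening: 0.0853
grasp_force: 0.0
```

```bash
python3 - <<'E'
from h import *
o=env.get_obs(); print(o['t'],o['tcp_pos'])
C=cam('wrist'); im=cams.get_image('wrist'); save('w1.png',im); np.savez('w1.npz',K=C[0],T=C[1])
for t in ['pointer_tip','wood_offcut','sprue_stub','panel_centre']:
    for m in cams.masks_of('wrist',t)[:2]:
        mk=np.array(m['mask']).astype(np.uint8); r=cv2.minAreaRect(cv2.findNonZero(mk))
        print(t,round(m['score'],2),np.round(m['xy'],1),mk.sum(),r)
E
cp pics/w1.png pics/w1v.png
```

```text
2.9667 [ 0.51369911 -0.01725192  0.37017858]
pointer_tip 0.92 [319.2 337.6] 370 ((319.5, 336.0), (22.0, 17.0), 90.0)
wood_offcut 0.63 [375.  198.6] 810 ((372.48382568359375, 194.89730834960938), (22.19867515563965, 37.379032135009766), 81.02737426757812)
sprue_stub 0.87 [284.  195.6] 727 ((283.3465270996094, 194.96534729003906), (25.074939727783203, 36.71687316894531), 84.2894058227539)
sprue_stub 0.38 [606.9 142.2] 4280 ((614.7003784179688, 136.8620147705078), (62.79374694824219, 106.54570770263672), 53.65254211425781)
panel_centre 0.67 [325.4 199.6] 30509 ((322.586181640625, 224.34152221679688), (172.6068572998047, 247.2700958251953), 3.661935567855835)
```

View pics/w1v.png

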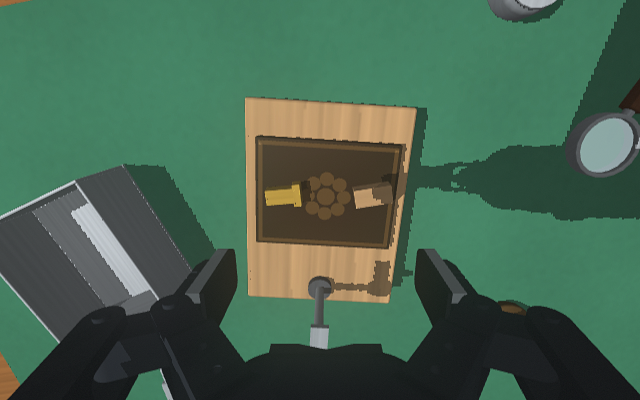

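The wrist view shows the rosette at (326,196), the sprue at (283,195) with its wide end to the right, and the offcut at (373,195). The pointer is the pale patch at (319,337), with its tip edge near row 328. The panel corners are (257,136), (406,145), (389,249) and (257,241).

Run:
```python
from h import *
d=np.load('w1.npz');C=(d['K'],d['T'])
P=np.array([atz(C,u,.048) for u in [(257,136),(406,145),(389,249),(257,241)]]);print('panel corners',P[:,:2].round(3).tolist(),P.mean(0).round(4))
B=np.array([atz(C,u,.038) for u in [(247,98),(417,108),(389,303),(249,296)]]);print('block corners',B[:,:2].round(3).tolist(),B.mean(0).round(4))
xa=B[2]+B[3]-B[0]-B[1];print('yaw',np.degrees(np.arctan2(xa[1],xa[0])))
print('rosette',atz(C,(326,196),.048).round(4))
im=cv2.imread('pics/w1.png')
T=cam('top');S=cam('scene')
for t,z in [('wood_offcut',.064),('sprue_stub',.063)]:
    m=cams.masks_of('wrist',t)[0]; mk=np.array(m['mask']).astype(np.uint8); (u,s,a)=cv2.minAreaRect(cv2.findNonZero(mk))
    bx=cv2.boxPoints((u,s,a)); W=np.array([atz(C,b,z-.004)[:2] for b in bx]); e=np.diff(np.r_[W,W[:1]],axis=0); L=np.linalg.norm(e,axis=1);k=L.argmax()
    print(t,W.mean(0).round(4),'size',L.round(4),'ang',np.degrees(np.arctan2(e[k,1],e[k,0]))%180)
    for nm,o in (('scene',(314.2,210.5) if 'w' in t[:1] else (275.4,213)),('top',(317.7,216.4) if t[0]=='w' else (350.5,222.3))):
        p,er=tri(ray(C,u),ray(S if nm=='scene' else T,o)); print(nm,p.round(4),round(er,4))
for u in [(319,328),(319,337)]: print('ptr',tri(ray(C,u),ray(T,(345.5,184)))[0].round(4), [atz(C,u,z).round(3).tolist() for z in (.12,.13,.14,.15)])
z=[cv2.resize(im[110:260,230:430],(800,600),interpolation=cv2.INTER_CUBIC)]
cv2.imwrite('pics/w1z.png',z[0])
```

```text
panel corners [[0.46, -0.075], [0.493, 0.062], [0.598, 0.034], [0.566, -0.101]] [ 0.5292 -0.02    0.048 ]
block corners [[0.425, -0.078], [0.462, 0.078], [0.673, 0.027], [0.636, -0.129]] [ 0.5488 -0.0256  0.038 ]
yaw -13.569129996811537
rosette [ 0.5295 -0.0213  0.048 ]
wood_offcut [0.5324 0.023 ] size [0.0349 0.0222 0.0357 0.0223] ang 89.63096481074325
scene [0.5345 0.026  0.0549] 0.005
top [0.5339 0.0244 0.0545] 0.0016
sprue_stub [ 0.5181 -0.0607] size [0.0348 0.0249 0.0357 0.0251] ang 86.08849002238209
scene [ 0.5193 -0.0586  0.0564] 0.0052
top [ 0.5184 -0.0593  0.0599] 0.0027
ptr [ 0.6068 -0.0406  0.1397] [[0.624, -0.044, 0.12], [0.615, -0.042, 0.13], [0.607, -0.04, 0.14], [0.598, -0.039, 0.15]]
ptr [ 0.6054 -0.0401  0.1508] [[0.633, -0.046, 0.12], [0.624, -0.044, 0.13], [0.615, -0.042, 0.14], [0.606, -0.04, 0.15]]
```

View pics/w1z.png

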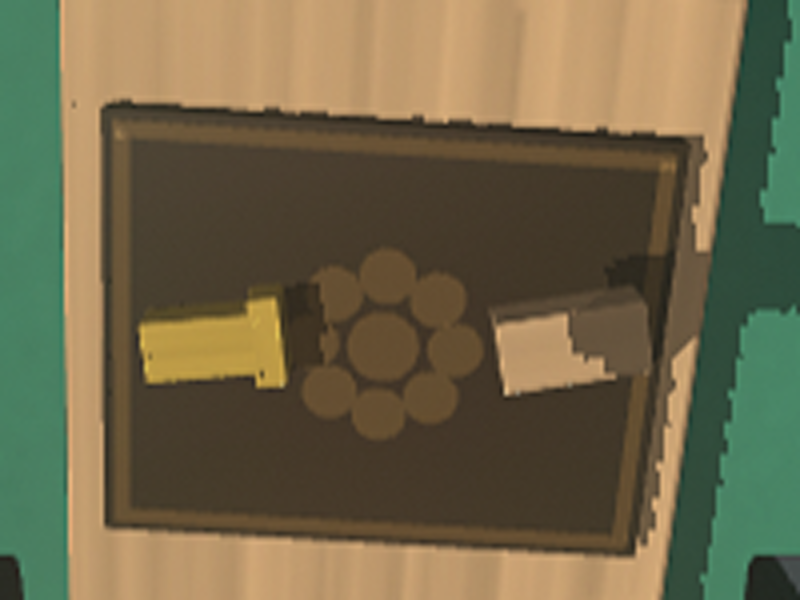

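Run:
```python
from h import *
go([.533,.0245,.221],90)
```

```text
t 3.32 tcp [ 0.514  -0.0178  0.3703] yang 80.0 delta [-11.4  45.  149.3] twist -0.174 open 0.0853 q6 -1.59
```

>>> move_arm:
  targets:
    - {"delta_pos":[-6,25,20],"twist":-0.1}
    - {"delta_pos":[-11,45,50],"twist":-0.174}
    - {"delta_pos":[-11,45,70],"twist":-0.174}
    - {"delta_pos":[-11,45,90],"twist":-0.174}
    - {"delta_pos":[-11,45,110],"twist":-0.174}
    - {"delta_pos":[-11,45,125],"twist":-0.174}
    - {"delta_pos":[-11,45,138],"twist":-0.174}
    - {"delta_pos":[-11,45,145],"twist":-0.174}
    - {"delta_pos":[-11,45,149],"twist":-0.174}
    - {"delta_pos":[-11,45,149],"twist":-0.174}
  grip: 0.4
  squeeze: 30

```text
t: 4.15
tcp_pos: [0.5325, 0.0241, 0.2206]
tool_rot: [0.0, 1.0, 0.0, -0.001]
wrist_force: [-0.5, -0.4, 0.3]
opening: 0.06
grasp_force: 0.0
```

Run:
```python
from h import *
go([.533,.0245,.221],90)
save('w2.png',cams.get_image('wrist'))
```

```text
t 4.15 tcp [0.5325 0.0241 0.2206] yang 90.0 delta [-0.5  0.4 -0.4] twist -0.001 open 0.06 q6 -1.67
```

View pics/w2.png

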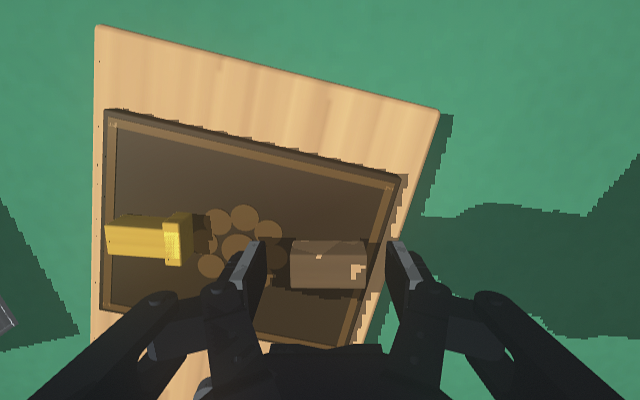

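The offcut is centred between the open pads at (328,265), where I expected it, so I'll close.

>>> move_arm:
  targets:
    - {"delta_pos":[0,0,0],"twist":0}
    - {"delta_pos":[0,0,0],"twist":0}
    - {"delta_pos":[0,0,0],"twist":0}
    - {"delta_pos":[0,0,0],"twist":0}
    - {"delta_pos":[0,0,0],"twist":0}
    - {"delta_pos":[0,0,0],"twist":0}
    - {"delta_pos":[0,0,-15],"twist":0}
    - {"delta_pos":[0,0,-45],"twist":0}
    - {"delta_pos":[0,0,-80],"twist":0}
    - {"delta_pos":[0,0,-110],"twist":0}
  grip: -0.6
  squeeze: 30

```text
t: 5.03
tcp_pos: [0.5324, 0.024, 0.3325]
tool_rot: [0.0, 1.0, 0.0, -0.0]
wrist_force: [1.4, 0.1, 1.3]
opening: 0.0352
grasp_force: 30.2
```

Run:
```python
from h import *
go([.560,-.26,.33],90)
```

```text
t 5.03 tcp [0.5324 0.024  0.3325] yang 90.0 delta [ -27.8 -284.     2.5] twist -0.001 open 0.0352 q6 -1.67
```

>>> move_arm:
  targets:
    - {"delta_pos":[-53,-297,0],"twist":-0.22}
    - {"delta_pos":[-53,-297,0],"twist":-0.22}
    - {"delta_pos":[-53,-297,0],"twist":-0.22}
    - {"delta_pos":[-53,-297,0],"twist":-0.22}
    - {"delta_pos":[-53,-297,0],"twist":-0.22}
    - {"delta_pos":[-53,-297,0],"twist":-0.22}
    - {"delta_pos":[-53,-297,0],"twist":-0.22}
    - {"delta_pos":[-53,-297,0],"twist":-0.22}
    - {"delta_pos":[-53,-297,20],"twist":-0.22}
    - {"delta_pos":[-53,-297,50],"twist":-0.22}

```text
t: 5.87
tcp_pos: [0.5867, -0.2754, 0.2843]
tool_rot: [-0.108, 0.994, -0.002, 0.003]
wrist_force: [0.8, 0.4, 0.3]
opening: 0.035
grasp_force: 30.2
```

Run:
```python
from h import *
go([.585,-.273,.222],102.5)
C=cam('wrist');save('w3.png',cams.get_image('wrist'))
for p in [(.613,-.202,.073),(.641,-.324,.073),(.5,-.357,.073),(.469,-.237,.073)]: print(proj(C,p).round())
```

```text
t 5.87 tcp [ 0.5867 -0.2754  0.2843] yang 102.4 delta [ 1.5  3.  62.3] twist -0.001 open 0.035 q6 -2.35
[428. 281.]
[242. 282.]
[216.  46.]
[450.  36.]
```

View pics/w3.png

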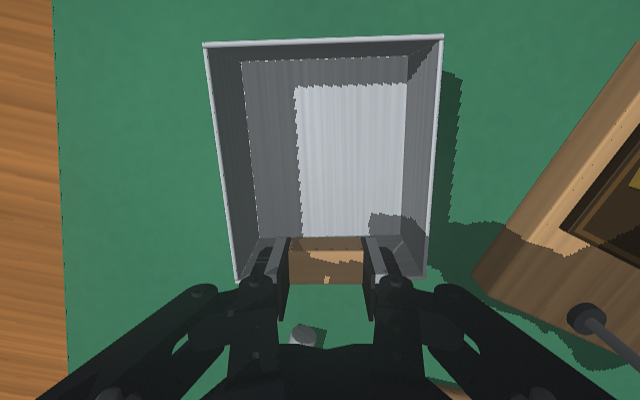

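The offcut is held at (328,265) inside the far half of the bin, whose rim corners are at about (205,45), (443,38), (425,277) and (237,282). I'll lower it and release.

>>> move_arm:
  targets:
    - {"delta_pos":[10,2,20],"twist":0}
    - {"delta_pos":[10,2,40],"twist":0}
    - {"delta_pos":[10,2,55],"twist":0}
    - {"delta_pos":[10,2,65],"twist":0}
    - {"delta_pos":[10,2,72],"twist":0}
    - {"delta_pos":[10,2,76],"twist":0}
    - {"delta_pos":[10,2,76],"twist":0}
    - {"delta_pos":[10,2,76],"twist":0}
    - {"delta_pos":[10,2,76],"twist":0}
    - {"delta_pos":[10,2,76],"twist":0}

```text
t: 6.75
tcp_pos: [0.5757, -0.2735, 0.2063]
tool_rot: [-0.109, 0.994, -0.001, 0.001]
wrist_force: [0.1, 0.2, 0.2]
opening: 0.035
grasp_force: 30.2
```

>>> move_arm:
  targets:
    - {"delta_pos":[0,0,0],"twist":0}
    - {"delta_pos":[0,0,0],"twist":0}
    - {"delta_pos":[0,0,0],"twist":0}
    - {"delta_pos":[0,0,0],"twist":0}
    - {"delta_pos":[0,0,-15],"twist":0}
    - {"delta_pos":[0,0,-45],"twist":0}
    - {"delta_pos":[0,0,-80],"twist":0}
    - {"delta_pos":[0,0,-110],"twist":0}
    - {"delta_pos":[0,0,-130],"twist":0}
    - {"delta_pos":[0,0,-130],"twist":0}
  grip: 0.4

```text
t: 7.58
tcp_pos: [0.5769, -0.2742, 0.3433]
tool_rot: [-0.109, 0.994, -0.004, 0.004]
wrist_force: [0.5, -0.8, 1.0]
opening: 0.06
grasp_force: 0.0
```

Run:
```python
from h import *
cams.get_image('wrist'); C=cam('wrist')
for m in cams.masks_of('wrist','wood_offcut')[:2]: print(m['score'],m['xy'],np.array(m['mask']).sum(), atz(C,m['xy'],.015))
go([.5185,-.0595,.33],86.5)
go([.5185,-.0595,.220],86.5)
```

```text
0.94 [331.8, 179.8] 713 [ 0.57719887 -0.27090403  0.015     ]
0.26 [569.8, 214.5] 34083 [ 0.5597832  -0.02659234  0.015     ]
t 7.68 tcp [ 0.5756 -0.2734  0.3375] yang 102.6 delta [  9.2 221.2   6.9] twist 0.28 open 0.0596 q6 -2.36
t 7.68 tcp [ 0.5756 -0.2734  0.3375] yang 102.6 delta [  9.5 221.5 116.9] twist 0.28 open 0.0596 q6 -2.36
```

>>> move_arm:
  targets:
    - {"delta_pos":[9,40,0],"twist":0.1}
    - {"delta_pos":[9,80,0],"twist":0.2}
    - {"delta_pos":[9,120,5],"twist":0.28}
    - {"delta_pos":[9,160,7],"twist":0.28}
    - {"delta_pos":[9,195,7],"twist":0.28}
    - {"delta_pos":[9,215,7],"twist":0.28}
    - {"delta_pos":[9,221,10],"twist":0.28}
    - {"delta_pos":[9,221,30],"twist":0.28}
    - {"delta_pos":[9,221,50],"twist":0.28}
    - {"delta_pos":[9,221,60],"twist":0.28}

```text
t: 8.52
tcp_pos: [0.5172, -0.0595, 0.2719]
tool_rot: [0.03, 1.0, 0.0, -0.002]
wrist_force: [-0.7, 0.1, -1.0]
opening: 0.0596
grasp_force: 0.0
```

Run:
```python
from h import *
cams.get_image('wrist'); C=cam('wrist')
for m in cams.masks_of('wrist','sprue_stub')[:1]:
    mk=np.array(m['mask']).astype(np.uint8);u,s,a=cv2.minAreaRect(cv2.findNonZero(mk));print(m['score'],m['xy'],mk.sum(),u,s,a, atz(C,u,.059))
    bx=cv2.boxPoints((u,s,a)); W=np.array([atz(C,b,.059)[:2] for b in bx]); e=np.diff(np.r_[W,W[:1]],axis=0); L=np.linalg.norm(e,axis=1);k=L.argmax()
    print(L,'ang',np.degrees(np.arctan2(e[k,1],e[k,0]))%180)
    d=np.load('w1.npz');C1=(d['K'],d['T']); print(tri(ray(C,u),ray(C1,(283.35,194.97))))
go([.5185,-.0595,.220],86.5)
```

```text
0.76 [326.8, 225.7] 1628 (326.0, 226.5) (39.0, 54.0) 90.0 [ 0.51625736 -0.0606401   0.059     ]
[0.03355029 0.02670372 0.03491706 0.02670488] ang 86.4768102985918
(array([ 0.51874158, -0.061141  ,  0.05447377]), np.float64(0.0013064014886425604))
t 8.62 tcp [ 0.5171 -0.0597  0.272 ] yang 86.5 delta [-1.7  0.2 52. ] twist -0.0 open 0.0599 q6 -1.78
```

>>> move_arm:
  targets:
    - {"delta_pos":[-1,-1,15],"twist":0}
    - {"delta_pos":[-1,-1,30],"twist":0}
    - {"delta_pos":[-1,-1,40],"twist":0}
    - {"delta_pos":[-1,-1,47],"twist":0}
    - {"delta_pos":[-1,-1,52],"twist":0}
    - {"delta_pos":[-1,-1,52],"twist":0}
    - {"delta_pos":[-1,-1,52],"twist":0}
    - {"delta_pos":[-1,-1,52],"twist":0}
    - {"delta_pos":[-1,-1,52],"twist":0}
    - {"delta_pos":[-1,-1,52],"twist":0}

```text
t: 9.45
tcp_pos: [0.5197, -0.0606, 0.2239]
tool_rot: [0.03, 1.0, -0.0, 0.001]
wrist_force: [0.9, -0.2, -0.7]
opening: 0.0602
grasp_force: 0.0
```

>>> move_arm:
  targets:
    - {"delta_pos":[0,0,0],"twist":0}
    - {"delta_pos":[0,0,0],"twist":0}
    - {"delta_pos":[0,0,0],"twist":0}
    - {"delta_pos":[0,0,0],"twist":0}
    - {"delta_pos":[0,0,0],"twist":0}
    - {"delta_pos":[0,0,0],"twist":0}
    - {"delta_pos":[0,0,-15],"twist":0}
    - {"delta_pos":[0,0,-40],"twist":0}
    - {"delta_pos":[0,0,-75],"twist":0}
    - {"delta_pos":[0,0,-110],"twist":0}
  grip: -0.6
  squeeze: 40

```text
t: 10.28
tcp_pos: [0.5185, -0.0603, 0.3327]
tool_rot: [0.03, 1.0, 0.0, -0.002]
wrist_force: [0.9, -1.1, -0.2]
opening: 0.0331
grasp_force: 39.9
```

Run:
```python
from h import *
go([.535,-.287,.34],102.5)
```

```text
t 10.28 tcp [ 0.5185 -0.0603  0.3327] yang 86.5 delta [ -30.2 -225.2   -7.6] twist -0.279 open 0.0331 q6 -1.78
```

>>> move_arm:
  targets:
    - {"delta_pos":[-30,-40,-5],"twist":-0.1}
    - {"delta_pos":[-30,-80,-5],"twist":-0.2}
    - {"delta_pos":[-30,-120,-5],"twist":-0.279}
    - {"delta_pos":[-30,-160,-5],"twist":-0.279}
    - {"delta_pos":[-30,-195,-5],"twist":-0.279}
    - {"delta_pos":[-30,-218,-5],"twist":-0.279}
    - {"delta_pos":[-30,-225,10],"twist":-0.279}
    - {"delta_pos":[-30,-225,40],"twist":-0.279}
    - {"delta_pos":[-30,-225,75],"twist":-0.279}
    - {"delta_pos":[-30,-225,105],"twist":-0.279}

```text
t: 11.12
tcp_pos: [0.535, -0.2872, 0.226]
tool_rot: [-0.108, 0.994, 0.0, -0.0]
wrist_force: [-0.5, -0.7, -1.3]
opening: 0.0331
grasp_force: 40.0
```

>>> move_arm:
  targets:
    - {"delta_pos":[0,0,10],"twist":0}
    - {"delta_pos":[0,0,20],"twist":0}
    - {"delta_pos":[0,0,22],"twist":0}
    - {"delta_pos":[0,0,22],"twist":0}
    - {"delta_pos":[0,0,22],"twist":0}
    - {"delta_pos":[0,0,22],"twist":0}
    - {"delta_pos":[0,0,22],"twist":0}
    - {"delta_pos":[0,0,22],"twist":0}
    - {"delta_pos":[0,0,22],"twist":0}
    - {"delta_pos":[0,0,22],"twist":0}

```text
t: 11.95
tcp_pos: [0.5358, -0.287, 0.2066]
tool_rot: [-0.109, 0.994, -0.0, 0.0]
wrist_force: [-0.0, 0.1, -0.5]
opening: 0.0329
grasp_force: 39.9
```

>>> move_arm:
  targets:
    - {"delta_pos":[0,0,0],"twist":0}
    - {"delta_pos":[0,0,0],"twist":0}
    - {"delta_pos":[0,0,0],"twist":0}
    - {"delta_pos":[0,0,0],"twist":0}
    - {"delta_pos":[0,0,-15],"twist":0}
    - {"delta_pos":[0,0,-45],"twist":0}
    - {"delta_pos":[0,0,-80],"twist":0}
    - {"delta_pos":[0,0,-115],"twist":0}
    - {"delta_pos":[0,0,-150],"twist":0}
    - {"delta_pos":[0,0,-170],"twist":0}
  grip: 0.4

```text
t: 12.78
tcp_pos: [0.5363, -0.2873, 0.3811]
tool_rot: [-0.109, 0.994, -0.002, 0.002]
wrist_force: [1.2, -0.8, -0.9]
opening: 0.0593
grasp_force: 0.0
```

Run:
```python
from h import *
cams.get_image('wrist'); C=cam('wrist')
for t in('wood_offcut','sprue_stub'):
  for m in cams.masks_of('wrist',t)[:2]: print(t,m['score'],m['xy'],np.array(m['mask']).sum(), atz(C,m['xy'],.014).round(3))
T=cam('top');S=cam('scene')
cams.get_image('top');cams.get_image('scene')
for n,X in(('top',T),('scene',S)):
  for t in('loupe','loupe_lens','loupe_grip'):
    m=cams.masks_of(n,t)[0];mk=np.array(m['mask']).astype(np.uint8); p=cv2.findNonZero(mk)[:,0]
    W=np.array([atz(X,q,.018)[:2] for q in p.astype(float)]); c=W.mean(0);_,_,V=np.linalg.svd(W-c,full_matrices=False);v=V[0]*np.sign(V[0,0]);k=(W-c)@v
    print(n,t,m['score'],m['xy'],c.round(3),'ang',np.degrees(np.arctan2(v[1],v[0])).round(1),(c+v*k.min()).round(3),(c+v*k.max()).round(3))
go([.46,.33,.34])
```

```text
wood_offcut 0.92 [331.3, 207.3] 582 [ 0.583 -0.276  0.014]
sprue_stub 0.75 [327.1, 165.7] 495 [ 0.536 -0.291  0.014]
top loupe 0.79 [211.5, 223.3] [0.51  0.298] ang -38.1 [0.415 0.373] [0.561 0.258]
top loupe_lens 0.7 [215.4, 221.8] [0.509 0.301] ang -37.1 [0.414 0.373] [0.564 0.259]
top loupe_grip 0.7 [212.9, 219.9] [0.51 0.3 ] ang -37.1 [0.414 0.373] [0.565 0.258]
scene loupe 0.73 [418.3, 202.0] [0.522 0.293] ang -36.8 [0.41  0.377] [0.577 0.252]
scene loupe_lens 0.79 [418.7, 200.4] [0.524 0.293] ang -36.6 [0.413 0.375] [0.577 0.253]
scene loupe_grip 0.9 [417.9, 204.9] [0.525 0.292] ang -36.9 [0.413 0.376] [0.577 0.252]
t 13.33 tcp [ 0.5355 -0.2869  0.3748] yang 102.5 delta [-59.9 618.5  35.7] twist 0 open 0.0598 q6 -2.41
```

>>> move_arm:
  targets:
    - {"delta_pos":[-63,618,5],"twist":0.864}
    - {"delta_pos":[-63,618,5],"twist":0.864}
    - {"delta_pos":[-63,618,5],"twist":0.864}
    - {"delta_pos":[-63,618,5],"twist":0.864}
    - {"delta_pos":[-63,618,5],"twist":0.864}
    - {"delta_pos":[-63,618,5],"twist":0.864}
    - {"delta_pos":[-63,618,5],"twist":0.864}
    - {"delta_pos":[-63,618,5],"twist":0.864}
    - {"delta_pos":[-63,618,5],"twist":0.864}
    - {"delta_pos":[-63,618,5],"twist":0.864}

```text
t: 14.17
tcp_pos: [0.4883, 0.1152, 0.3728]
tool_rot: [0.318, 0.948, -0.0, -0.0]
wrist_force: [0.8, 0.1, -0.6]
opening: 0.0596
grasp_force: 0.0
```

Run:
```python
from h import *
go([.465,.335,.33],53)
```

```text
t 14.17 tcp [0.4883 0.1152 0.3728] yang 53.0 delta [151.  161.4  42.8] twist -0.001 open 0.0596 q6 -0.85
```

>>> move_arm:
  targets:
    - {"delta_pos":[151,161,43],"twist":0}
    - {"delta_pos":[151,161,43],"twist":0}
    - {"delta_pos":[151,161,43],"twist":0}
    - {"delta_pos":[151,161,43],"twist":0}
    - {"delta_pos":[151,161,43],"twist":0}
    - {"delta_pos":[151,161,43],"twist":0}
    - {"delta_pos":[151,161,43],"twist":0}
    - {"delta_pos":[151,161,43],"twist":0}
    - {"delta_pos":[151,161,43],"twist":0}
    - {"delta_pos":[151,161,43],"twist":0}

```text
t: 15.0
tcp_pos: [0.4658, 0.3318, 0.3301]
tool_rot: [0.318, 0.948, -0.0, 0.0]
wrist_force: [-0.9, -0.2, 0.7]
opening: 0.0602
grasp_force: 0.0
```

Run:
```python
from h import *
im=cams.get_image('wrist'); C=cam('wrist');save('w4.png',im);np.savez('w4.npz',K=C[0],T=C[1])
m=cams.masks_of('wrist','loupe')[0];mk=np.array(m['mask']).astype(np.uint8);print(m['score'],mk.sum())
p=cv2.findNonZero(mk)[:,0].astype(float);W=np.array([atz(C,q,.019)[:2] for q in p])
# handle pixels: brown
hs=np.array([im[int(q[1]),int(q[0])] for q in p]).astype(int); h=(hs[:,0]-hs[:,2]>25); H=W[h];c=H.mean(0);v=np.linalg.svd(H-c,full_matrices=False)[2][0];v*=np.sign(v[0]);k=(H-c)@v
print(h.sum(),c,np.degrees(np.arctan2(v[1],v[0])),k.min(),k.max(),'end',c+v*np.percentile(k,.5))
R_=W[~h];print('ring ~',(R_.min(0)+R_.max(0))/2,R_.min(0),R_.max(0))
go([.465,.335,.33],53)
```

```text
0.7 5275
1888 [0.45456617 0.33875164] -37.145734964265756 -0.05221661006437016 0.0603227908655748 end [0.41294598 0.370281  ]
ring ~ [0.48908291 0.30433555] [0.40953587 0.24570762] [0.56862994 0.36296349]
t 15.1 tcp [0.4659 0.3317 0.3303] yang 52.9 delta [2.7 2.1 0.3] twist -0.002 open 0.0597 q6 -0.44
```

View pics/w4.png

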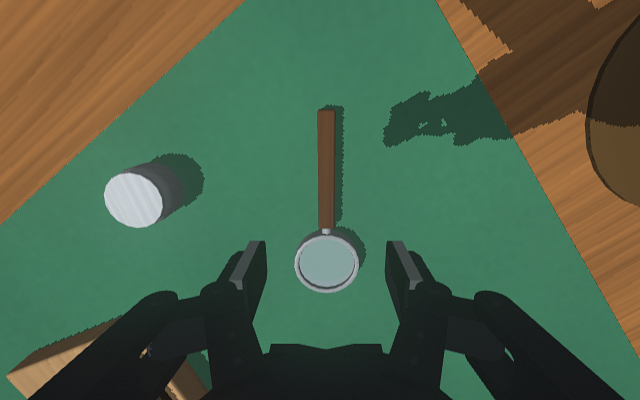

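The wrist view shows the loupe handle running from (325,109) to (326,228), with the ring centre at (327,262). The tin at (134,200) is well clear.

Run:
```python
from h import *
d=np.load('w4.npz');C=(d['K'],d['T']);T=cam('top');S=cam('scene')
e,f,l=[atz(C,u,.019)[:2] for u in [(325.5,109.5),(326.5,228.5),(327,263)]]
print(e,f,l,np.linalg.norm(f-e),np.linalg.norm(l-e)); v=(l-e)/np.linalg.norm(l-e);print('ang',np.degrees(np.arctan2(v[1],v[0])))
print('grip',e+.07*v,l-.085*v,f-.045*v)
for X,u in((T,(150+155/2.2,90+276/2.2)),(S,(130+688/2.4,150+133/2.4))): print('lens',tri(ray(C,(327,263)),ray(X,u)))
for X,u in((T,(150+76/2.2,90+380/2.2)),(S,(130+711/2.4,150+48/2.4))): print('end',tri(ray(C,(325.5,109.5)),ray(X,u)))
g=((e+.07*v)+(l-.085*v)+(f-.045*v))/3
go([*g,.177],np.degrees(np.arctan2(v[1],v[0]))+90)
```

```text
[0.41236077 0.37021144] [0.50344316 0.30248986] [0.53442763 0.27972095] 0.1134998469491316 0.1519501521082308
ang -36.55024219899115
grip [0.46859421 0.32852452] [0.46614416 0.33034079] [0.46729309 0.32928859]
lens (array([0.53540764, 0.2795792 , 0.01781019]), np.float64(0.0009937961630798408))
lens (array([0.53821326, 0.28055071, 0.01434474]), np.float64(0.0058545657785029764))
end (array([0.41223443, 0.37010177, 0.01577598]), np.float64(0.0004320200132853671))
end (array([0.413591  , 0.37182496, 0.01539456]), np.float64(0.004067591645080544))
t 15.1 tcp [0.4659 0.3317 0.3303] yang 52.9 delta [ -2.5  -1.  153.3] twist -0.01 open 0.0597 q6 -0.44
```

>>> move_arm:
  targets:
    - {"delta_pos":[-2.5,-1,35],"twist":-0.01}
    - {"delta_pos":[-2.5,-1,70],"twist":-0.01}
    - {"delta_pos":[-2.5,-1,95],"twist":-0.01}
    - {"delta_pos":[-2.5,-1,115],"twist":-0.01}
    - {"delta_pos":[-2.5,-1,130],"twist":-0.01}
    - {"delta_pos":[-2.5,-1,140],"twist":-0.01}
    - {"delta_pos":[-2.5,-1,147],"twist":-0.01}
    - {"delta_pos":[-2.5,-1,150],"twist":-0.01}
    - {"delta_pos":[-2.5,-1,152],"twist":-0.01}
    - {"delta_pos":[-2.5,-1,152],"twist":-0.01}

```text
t: 15.93
tcp_pos: [0.4672, 0.3306, 0.1785]
tool_rot: [0.313, 0.95, 0.0, 0.0]
wrist_force: [-0.3, 0.3, -0.1]
opening: 0.0598
grasp_force: 0.0
```

Run:
```python
from h import *
go([.4673,.3294,.178],53.4)
```

```text
t 15.93 tcp [0.4672 0.3306 0.1785] yang 53.6 delta [-0.8 -0.9  0.5] twist 0.003 open 0.0598 q6 -0.46
```

Closing on the handle, then a gentle lift.

>>> move_arm:
  targets:
    - {"delta_pos":[0,-1,0],"twist":0}
    - {"delta_pos":[0,-1,0],"twist":0}
    - {"delta_pos":[0,-1,0],"twist":0}
    - {"delta_pos":[0,-1,0],"twist":0}
    - {"delta_pos":[0,-1,0],"twist":0}
    - {"delta_pos":[0,-1,0],"twist":0}
    - {"delta_pos":[0,-1,0],"twist":0}
    - {"delta_pos":[0,-1,0],"twist":0}
    - {"delta_pos":[0,-1,0],"twist":0}
    - {"delta_pos":[0,-1,0],"twist":0}
  grip: -1
  squeeze: 50

```text
t: 16.77
tcp_pos: [0.4666, 0.3301, 0.1788]
tool_rot: [0.313, 0.95, 0.001, 0.0]
wrist_force: [-0.6, 0.2, 5.3]
opening: 0.0148
grasp_force: 50.6
```

>>> move_arm:
  targets:
    - {"delta_pos":[0,0,-5],"twist":0}
    - {"delta_pos":[0,0,-15],"twist":0}
    - {"delta_pos":[0,0,-30],"twist":0}
    - {"delta_pos":[0,0,-50],"twist":0}
    - {"delta_pos":[0,0,-75],"twist":0}
    - {"delta_pos":[0,0,-100],"twist":0}
    - {"delta_pos":[0,0,-125],"twist":0}
    - {"delta_pos":[0,0,-145],"twist":0}
    - {"delta_pos":[0,0,-155],"twist":0}
    - {"delta_pos":[0,0,-160],"twist":0}

```text
t: 17.6
tcp_pos: [0.4665, 0.33, 0.3403]
tool_rot: [0.313, 0.95, 0.001, 0.001]
wrist_force: [1.1, 0.0, -1.4]
opening: 0.0146
grasp_force: 49.7
```

Run:
```python
from h import *
go([.46,.03,.36])
im=cams.get_image('wrist'); C=cam('wrist');save('w5.png',im);np.savez('w5.npz',K=C[0],T=C[1])
for t in('loupe','loupe_lens'):
    m=cams.masks_of('wrist',t)[0];mk=np.array(m['mask']).astype(np.uint8);print(m['score'],mk.sum(),m['xy'],cv2.boundingRect(mk))
cv2.imwrite('pics/w5c.png',im[:,:,::-1])
```

```text
t 17.6 tcp [0.4665 0.33   0.3403] yang 53.6 delta [-172.9 -245.2  -20.1] twist 0 open 0.0146 q6 -0.46
0.96 8144 [327.2, 224.2] (301, 116, 50, 233)
0.78 7968 [325.6, 228.1] (303, 116, 47, 233)
```

View pics/w5.png

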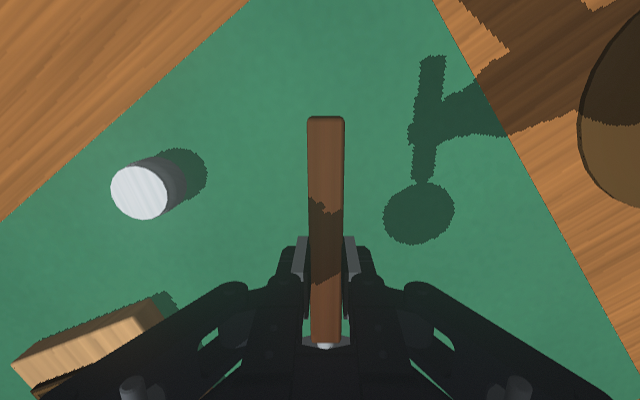

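The loupe is held by the handle, with its end at (326,116). Next I'll measure the pointer height, using stored views magnified side by side.

Run:
```python
from h import *
w=cv2.imread('pics/w1.png')[270:370,280:360]; s=cv2.imread('pics/scene0.png')[190:270,260:324];t=cv2.imread('pics/top0.png')[155:195,330:362]
f=lambda i:cv2.resize(i,(260,int(260*i.shape[0]/i.shape[1])),interpolation=cv2.INTER_NEAREST)
I=np.zeros((330,790,3),np.uint8)
for k,i in enumerate((w,s,t)): g=f(i)[:330]; I[:g.shape[0],k*264:k*264+260]=g
cv2.imwrite('pics/comp.png',I)
d=np.load('w1.npz');C=(d['K'],d['T']);S=cam('scene');T=cam('top')
tip=lambda z:np.array([.6023,-.0381,z])
for z in(.125,.13,.135,.14,.145,.15): print(z,proj(C,tip(z)).round(1),proj(S,tip(z)).round(1),proj(T,tip(z)).round(1))
```

```text
0.125 [321.3 310.4] [290.7 211.5] [344.1 186.6]
0.13 [321.2 314.5] [290.6 209.5] [344.2 186.3]
0.135 [321.1 318.7] [290.5 207.6] [344.3 186.1]
0.14 [321.  323.1] [290.3 205.6] [344.4 185.8]
0.145 [320.9 327.7] [290.2 203.6] [344.5 185.6]
0.15 [320.8 332.4] [290.1 201.6] [344.6 185.3]
```

View pics/comp.png

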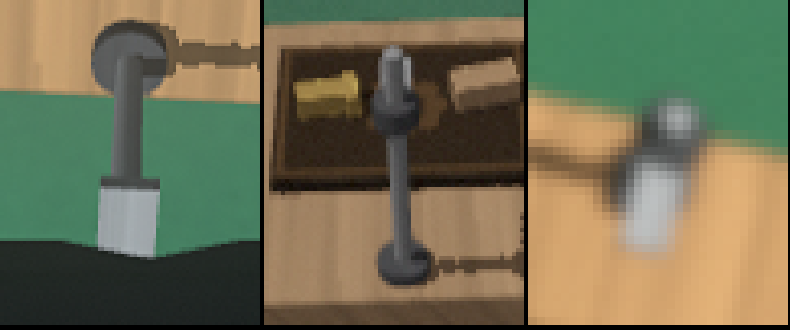

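The pointer's dark tip face spans rows 325–327.5 in the w1 view, which puts its mid-plane at about z = 0.143 m. The scene view agrees, with its top edge at row 203.5 (0.145 m). I'll carry the loupe over high, then descend.

>>> move_arm:
  targets:
    - {"delta_pos":[-9,-12,0],"twist":0}
    - {"delta_pos":[-26,-37,0],"twist":0}
    - {"delta_pos":[-47,-66,0],"twist":0}
    - {"delta_pos":[-69,-98,0],"twist":0}
    - {"delta_pos":[-91,-129,0],"twist":0}
    - {"delta_pos":[-113,-160,0],"twist":0}
    - {"delta_pos":[-135,-191,0],"twist":0}
    - {"delta_pos":[-154,-218,0],"twist":0}
    - {"delta_pos":[-167,-237,0],"twist":0}
    - {"delta_pos":[-173,-245,0],"twist":0}

```text
t: 18.58
tcp_pos: [0.4588, 0.0268, 0.3363]
tool_rot: [0.314, 0.949, -0.001, -0.001]
wrist_force: [-0.1, 0.5, -1.1]
opening: 0.0148
grasp_force: 49.7
```

>>> move_arm:
  targets:
    - {"delta_pos":[0,0,0],"twist":0}
    - {"delta_pos":[0,0,0],"twist":0}
    - {"delta_pos":[0,0,3],"twist":0}
    - {"delta_pos":[0,0,8],"twist":0}
    - {"delta_pos":[0,0,13],"twist":0}
    - {"delta_pos":[0,0,18],"twist":0}
    - {"delta_pos":[0,0,23],"twist":0}
    - {"delta_pos":[0,0,27],"twist":0}
    - {"delta_pos":[0,0,29],"twist":0}
    - {"delta_pos":[0,0,29],"twist":0}

```text
t: 19.42
tcp_pos: [0.4596, 0.0301, 0.3082]
tool_rot: [0.312, 0.95, -0.0, -0.001]
wrist_force: [-0.1, -0.6, -1.4]
opening: 0.0149
grasp_force: 49.7
```

Run:
```python
from h import *
go([.4605,.0297,.3108],53.6)
s=cams.get_image('scene');t=cams.get_image('top')
for n in('scene','top'):
  C=cam(n)
  print(n,'expected lens',proj(C,(.5293,-.0207,.143)).round(1))
  for q in('loupe','loupe_lens','pointer_tip'):
    for m in cams.masks_of(n,q)[:1]: mk=np.array(m['mask']).astype(np.uint8);print(n,q,round(m['score'],2),np.round(m['xy'],1),mk.sum(),cv2.boundingRect(mk))
S=cam('scene');T=cam('top')
s=s.copy();t=t.copy()
for nm,X,im in(('s',S,s),('t',T,t)):
  a=np.linspace(0,2*np.pi,60);P=[proj(X,(.5293+.034*np.cos(x),-.0207+.034*np.sin(x),.143)) for x in a]
  globals()['P'+nm]=np.array(P)
def crop(im,P,x0,y0,w,h,k):
  g=cv2.resize(im[y0:y0+h,x0:x0+w],(w*k,h*k),interpolation=cv2.INTER_CUBIC)
  for p in P: cv2.circle(g,tuple(int(v) for v in (p-[x0,y0]+.5)*k),1,(255,0,0),-1)
  return g
a=crop(s,Ps,245,165,96,100,4);b=crop(t,Pt,290,150,96,100,4)
save('fin.png',np.hstack([a,b]))
```

```text
t 19.42 tcp [0.4596 0.0301 0.3082] yang 53.6 delta [-0.9  0.2 -2.6] twist -0.0 open 0.0149 q6 -1.04
scene expected lens [290.4 181.1]
scene loupe 0.93 [293.2 178.4] 867 (274, 153, 35, 43)
scene loupe_lens 0.68 [291.2 179.6] 857 (275, 154, 34, 41)
scene pointer_tip 0.65 [291.8 215. ] 102 (286, 210, 12, 13)
top expected lens [337.  216.1]
top loupe 0.81 [333.8 213.5] 512 (298, 201, 54, 69)
top loupe_lens 0.79 [338.6 214.7] 454 (323, 202, 29, 20)
top pointer_tip 0.62 [347.2 177.4] 133 (341, 168, 11, 19)
```

View pics/fin.png

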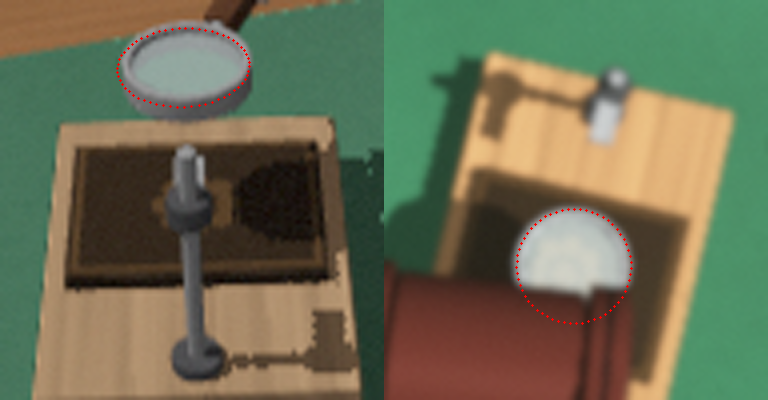

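In the top view the ring sits on the expected circle over the rosette. In the scene view the ring is centred near (291,182), about 1 px (2–3 mm) below the pointer height. It looks level and the pointer hasn't moved. I'll raise it 3 mm and average several readings.

>>> move_arm:
  targets:
    - {"delta_pos":[-0.5,0,-1],"twist":0}
    - {"delta_pos":[-0.5,0,-2],"twist":0}
    - {"delta_pos":[-0.5,0,-2.5],"twist":0}
    - {"delta_pos":[-0.5,0,-2.5],"twist":0}
    - {"delta_pos":[-0.5,0,-2.5],"twist":0}
    - {"delta_pos":[-0.5,0,-2.5],"twist":0}
    - {"delta_pos":[-0.5,0,-2.5],"twist":0}
    - {"delta_pos":[-0.5,0,-2.5],"twist":0}
    - {"delta_pos":[-0.5,0,-2.5],"twist":0}
    - {"delta_pos":[-0.5,0,-2.5],"twist":0}

```text
t: 20.65
tcp_pos: [0.4603, 0.0297, 0.3114]
tool_rot: [0.313, 0.95, 0.0, -0.0]
wrist_force: [0.5, 0.1, -1.2]
opening: 0.0148
grasp_force: 49.7
```

Run:
```python
from h import *
P=[]
for i in range(10):
    cams.get_image('scene'); P.append(env.get_obs()['tcp_pos'])
P=np.array(P);print(P.mean(0).round(4),P.std(0).round(4))
S=cam('scene')
m=cams.masks_of('scene','loupe_lens')[0];mk=np.array(m['mask']).astype(np.uint8);print(m['score'],m['xy'],cv2.boundingRect(mk))
im=cams.get_image('scene').astype(int)
# ring silhouette vs predicted: vertical edges through ring centre column
for z in(.139,.143,.147): print(z,[proj(S,p).round(1).tolist() for p in((.5293,-.0207,z),(.5293+.034,-.0207,z-.008),(.5293-.034,-.0207,z+.008))])
col=im[165:200,288:294].mean((1,2));print(col.round().astype(int).tolist())
ims=im[165:200,288:294].mean(1).round().astype(int);print(ims.tolist())
```

```text
[0.4603 0.0296 0.3114] [0. 0. 0.]
0.88 [293.2, 179.0] (276, 155, 33, 38)
0.139 [[290.5, 182.7], [294.5, 195.5], [286.6, 170.4]]
0.143 [[290.4, 181.1], [294.4, 194.0], [286.6, 168.9]]
0.147 [[290.3, 179.6], [294.3, 192.5], [286.5, 167.3]]
[108, 106, 103, 103, 132, 132, 102, 126, 151, 155, 155, 156, 158, 159, 158, 158, 157, 158, 158, 158, 158, 158, 155, 138, 107, 86, 85, 85, 84, 84, 119, 136, 135, 136, 136]
[[150, 106, 68], [149, 104, 67], [143, 100, 65], [144, 101, 65], [149, 130, 119], [134, 131, 130], [102, 102, 102], [123, 127, 127], [147, 153, 153], [151, 157, 157], [151, 157, 158], [148, 161, 158], [146, 167, 160], [148, 168, 160], [147, 167, 159], [147, 167, 160], [146, 167, 159], [147, 168, 159], [147, 168, 159], [148, 168, 160], [147, 168, 159], [147, 168, 160], [150, 159, 156], [138, 138, 138], [107, 106, 107], [86, 86, 87], [86, 85, 85], [85, 85, 85], [84, 84, 84], [84, 89, 80], [143, 121, 93], [167, 136, 104], [166, 136, 103], [167, 136, 103], [167, 136, 104]]
```

The ring edges are at rows 168.8 and 194.5, against 168.9 and 194.0 predicted for the pointer height. The loupe is level, on height and steady, so I'm handing in.

```bash
python3 -c "
from rig import env
print(env.job_done())"
```

```text
the job is handed in; nothing more can be done
None
```

I handed the job in at about 21 s; the hand-in gave no verdict. By my own measurements, both pieces of debris are in the scrap box, and the gripper is holding the loupe steady and level, centred over the rosette at the pointer's height (about 143 mm above the work surface).

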